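Release and pull the spent water-filter cartridge

ROBOT

A 6-joint arm with a two-finger parallel gripper is mounted at the origin on the work surface. World frame = base frame: x ahead of the robot, y to its left, z up, the work surface at z = 0. Lengths are in mm, angles in rad, forces in N, time in s.
With the tool pointing down it reaches from about 350 to 975 mm from the base axis. Payload 7.1 kg.
Tool frame: the origin (TCP) lies between the finger pads; the fingertips stand 19 mm ahead of it and the grasp point (between the pads) is the TCP (ctrl.tcp_to_tips is the distance from the TCP to the fingertips, in mm); z points along the fingers, y is the line along which they close (so a half turn about z gives the same grasp; the last joint's range is limited). The gripper opens to 88 mm and grips with 3 to 60 N. Pads are 20 mm wide; open, the fingers measure 115 mm over their backs; the gripper's body (75 mm by 178 mm) begins 61 mm behind the grasp point.
Start: joints at [-1.299, 0.423, 1.63, -0, 1.089, -0.019], TCP at [179.217, -598.737, 241.675] pointing down, gripper open.
Joint ranges: [-3, 3], [-0.9, 2.11], [0.09, 2.58], [-1.31, 4.45], [0.11, 2.69], [-2.54, 2.54]. Speed limits (rad/s): [2.39, 2.39, 3.01, 3.14, 3.14, 3.14].

INTERFACE

Orientations are given as a rotation vector (axis times angle).
In Python, from workcell import status, optics, ctrl gives the robot as it stands. The module is installed in compiled form; this text tells all that it offers.
- The arm moves only by the shell command python3 -m inch 'ROWS'. ROWS is JSON, a list that holds one entry, the list of rows, each a list of 7 numbers: the shift along the tool's x, y, z in mm, then the turn, a rotation vector about the tool's x, y, z in rad, then the opening in per cent of the stroke, from 0 (shut) to 100 (fully open). A call has 1 to 20 rows; each row is the pose to reach, as a shift and turn from the pose commanded when the call began, along the tool's axes at that moment; what a row does not reach only later rows make up. A row lasts 1/10 s, in which the tool goes at most 50 mm and 8.59 degrees, less where a joint would pass 70% of its speed; a pose out of reach is approached as far as the arm can. A call with a gripper value outside its range is refused whole. The fingers move at their own pace and stop on an object; the grip force is fixed at half the most. Time passes only in rows, so rows that repeat a pose let the fingers close. It gives the time, the measured TCP pose, the force, the opening and the grip force at its end, in the units of the state.
- status.get_obs(): the state, without advancing time (a new reading comes with each control period).
- optics.get_image(name): name is "scene" or "top"; returns a dict with "frame" (420x560x3 uint8, red, green, blue), "fx", "fy", "cx", "cy" (pixels), "rvec" (rotation vector, rad) and "tvec" (3), from world to camera coordinates, as OpenCV has them. Camera axes: x right, y down, z forward; pixel columns grow to the right and rows downward; lengths in mm; the calibration is good to about 2 mm. A picture is of the moment at which its call begins. There is no depth.
- ctrl.close_job(): hands the job in; it is judged then, once.
The state is a dict: "t": time; "qpos": joint angles; "qvel": joint speeds; "joint_torque": joint torques, N m; "ee_pos": TCP position; "orientation": TCP orientation; "ft_force": force on the tool from outside, world axes, zero at the start; "moment": the same for the moment, N m; "width": finger opening in mm; "grasp_force": force on a finger pad.
Only numpy, scipy, OpenCV 4.12 (cv2) and the standard library are available. Lean on these libraries where they do the work, as an engineer would, in place of code of your own. Each camera call takes 0.05 s, during which the arm holds its last target. There are 200 camera calls.

TASK

On the tasting counter, the red-capped cartridge in the water filter station is spent: press it further into its bay until the latch lets go, back off so that it springs out by itself, then take it by its cap and draw it out. Stand it upright on the floor of the empty compartment of the wooden tray, setting it down rather than dropping it, and let go. Leave the blue-capped cartridge latched in its bay and everything else standing where it is.

Things in the scene. Friction and masses are not known exactly. Their poses are not given: they have to be found in the camera images.
- bays: white block (230 wide, 111 thick, 144 mm long) of the filter station, leaning 32 degrees from vertical to the robot's side, with two square bays 63 mm wide, open at its sloping upper face. z axis: the way cartridges come out; y: from bay to bay, bay axes at y = +60 and -60 mm, x = 0. Origin midway between them, level with the underside of latched cartridges; the upper face is at z = 122 mm
- unit: the fixed station that carries the block, left or right on the counter: grey foot 230 x 250 x 26 mm, a clear water tank behind the block (142 mm tall, with a 20 mm stub). The leaning block's top edge is 196 mm above the counter. Origin on the counter under the station, z up, x away from the robot's side
- eject_left (a joint): travel (m) of the spring plate under the cartridge in the bay at y = +60 mm: 0 latched, -0.014 pressed to its hard stop, +0.036 sprung out. Latched, the cartridge's top is 2 mm below the face: nothing to grip. Pressing it 7 to 12 mm in frees the latch (a steady 6 to 10 N, with a higher knock on first touch); as the tool backs off the spring lifts it 36 mm, where it stays, loose on the plate, about 34 mm of cap showing. It does not latch again
- eject_right (a joint): the same for the bay at y = -60 mm
- spent_center (a point): centre of the spent cartridge, the one with the RED cap (in either bay): a 120 mm long round cartridge, 0.2 kg; white body 58 mm diameter for the lower 80 mm with a red band, red grip cap 46 mm diameter for the upper 40 mm. This point is on its axis, half-way (60 mm from either end); its z axis points along the cartridge to the cap. It sits with about 2.5 mm of play in its bay
- spent: the same red-capped cartridge; origin at the centre of its underside, z axis along it to the cap
- good_center (a point): centre of the good cartridge, the same but with a BLUE cap and band; it stays latched in the other bay
- tray_empty (a point): centre of the floor of the empty compartment of the wooden tray (at floor level, 7 mm above the counter); axes as the tray's. The compartment is 146 mm (x) by 114 mm (y) inside, its walls 32 mm high from the counter, 7 mm thick
- tray: fixed shallow wooden sample tray 160 x 250 x 32 mm, two compartments side by side along its y axis; the one at +y is empty, the one at -y holds a jar. Origin under its centre, z up
- jar: closed amber glass jar with dark wooden lid, 60 mm diameter, 75 mm tall, in the tray's other compartment; bystander. Origin under its centre
- mug_a: white lidded tasting mug, 76 mm across at the lid, 104 mm tall with its knob, handle on its +y side reaching 61 mm from the axis; bystander. Origin under its centre, z up. Stands behind, between station and tray
- bowl_a: white bowl, 110 mm across, 58 mm tall; bystander. Origin under its centre, z up. Between tray and station, on the robot's side
Not all that is in view belongs to the job. What is shaped like the spent but turquoise or yellow is not meant. Leave any purple look-alike of the part that bears good_center alone.

How it is judged:
By the outcome, as a careful person would: the job done as asked, in the order asked, and still so for the second after the job is handed in, with the robot touching nothing.
It also fails if it takes over 51 s, if anything falls off the work surface, if the arm or the gripper's body presses on something with over 40 N, if the wrist force passes 120 N, or if a joint passes its speed limit or range.

## Working session

There is one attempt and no reset: what is moved stays moved. The work goes in short steps, Python scripts to look and compute and a shell command to move; the robot and the scene stay as the last step left them, time stands still between calls to the robot, and variables do not carry over. Pictures are saved under pics/ and viewed, at most 10 in all, crops included, and the job is handed in when it is done.

```bash
mkdir -p pics; python3 - <<'E'
from workcell import status, optics, ctrl
import cv2, numpy as np, pickle
print(status.get_obs(), ctrl.tcp_to_tips)
d={}
for n in("scene","top"):
    i=optics.get_image(n); d[n]=i
    cv2.imwrite(f"pics/{n}0.png",i["frame"][:,:,::-1]); print({k:v for k,v in i.items() if k!="frame"})
pickle.dump(d,open("im0.pkl","wb"))
E
```

```text
{'t': 0.0, 'qpos': array([-1.29902079e+00,  4.23839355e-01,  1.63067227e+00,  7.62471246e-07,
        1.08857388e+00, -1.89937223e-02]), 'qvel': array([-0.00084307, -0.00069424, -0.00063784,  0.00051775, -0.00197755,
        0.00027515]), 'joint_torque': array([ 2.98987070e-04, -5.44627047e+01, -2.73669219e+01,  6.45100814e-02,
        2.27206503e-02, -1.17235732e-04]), 'ee_pos': array([ 179.07183271, -598.26260519,  240.90955707]), 'orientation': array([-3.10698432e+00, -4.54916878e-01,  2.94402641e-04]), 'ft_force': array([-0.2951342 ,  0.12164448, -0.79107805]), 'moment': array([-0.0245168 , -0.02138555,  0.00344907]), 'grasp_force': 0.0, 'width': 87.86073136850665} 19.0
{'fx': 441.09677488233945, 'fy': 441.09677488233945, 'cx': 280.3857164921159, 'cy': 202.3919106420899, 'rvec': array([ 1.64018748,  1.96323782, -0.74011357]), 'tvec': array([  96.98365503, -308.1742296 , 1489.57382347])}
{'fx': 396.63842457125867, 'fy': 396.63842457125867, 'cx': 273.0171460474207, 'cy': 213.4448647851785, 'rvec': array([ 2.15735061, -2.16060939,  0.13182618]), 'tvec': array([  -1.32067413,  535.11724775, 1061.11691758])}
```

View pics/scene0.png

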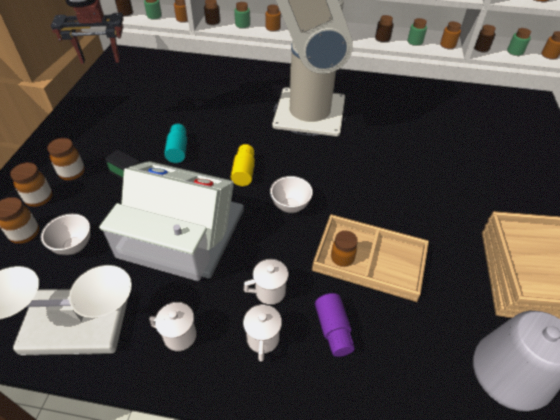

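View pics/top0.png

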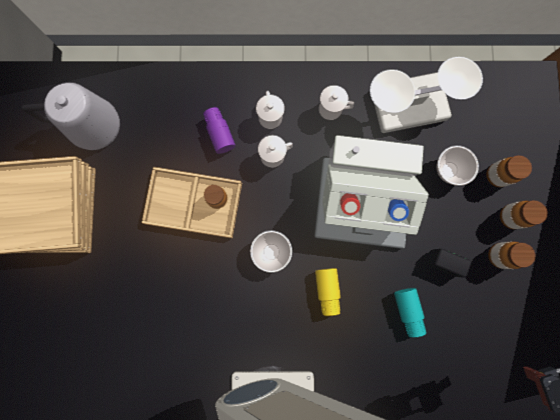

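```bash
python3 - <<'E'
import cv2, numpy as np, pickle
d=pickle.load(open("im0.pkl","rb"))
a=d["top"]["frame"][125:255,305:435,::-1]; b=d["scene"]["frame"][150:280,95:255,::-1]
a=cv2.resize(a,None,fx=3,fy=3,interpolation=2); b=cv2.resize(b,None,fx=2.5,fy=2.5,interpolation=2)
c=np.zeros((390,800,3),np.uint8); c[:390,:390]=a; c[:325,400:800]=b
cv2.imwrite("pics/c1.png",c)
a=cv2.resize(d["top"]["frame"][155:275,135:300,::-1],None,fx=2.4,fy=2.4,interpolation=2)
b=cv2.resize(d["scene"]["frame"][170:310,260:440,::-1],None,fx=2.2,fy=2.2,interpolation=2)
c=np.zeros((310,800,3),np.uint8); c[:a.shape[0],:a.shape[1]]=a; c[:b.shape[0],400:400+b.shape[1]]=b
cv2.imwrite("pics/c2.png",c)
E
```

```text
(no output)
```

View pics/c1.png

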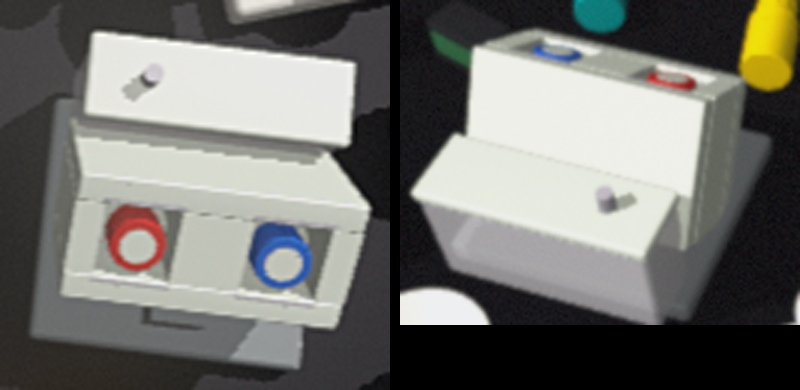

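View pics/c2.png

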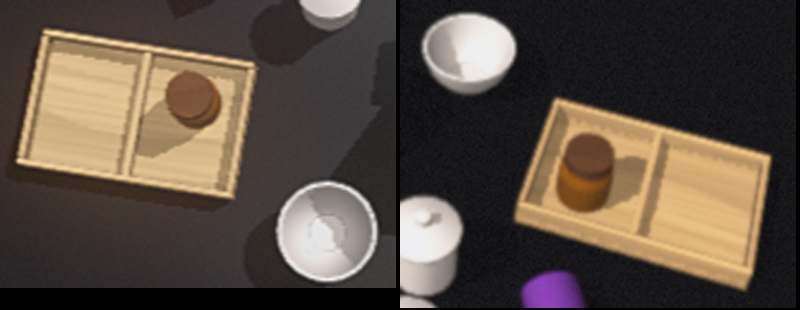

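```bash
cat > h.py <<'E'
import cv2, numpy as np, pickle
from scipy.optimize import least_squares
from scipy.spatial.transform import Rotation as R
d=pickle.load(open("im0.pkl","rb"))
def proj(n,P,d=d):
    c=d[n]; K=np.array([[c["fx"],0,c["cx"]],[0,c["fy"],c["cy"]],[0,0,1]])
    return cv2.projectPoints(np.float64(P).reshape(-1,1,3),c["rvec"],c["tvec"],K,None)[0][:,0]
def ray(n,uv,z,d=d):
    c=d[n]; M=R.from_rotvec(c["rvec"]).as_matrix(); o=-M.T@c["tvec"]
    v=M.T@np.array([(uv[0]-c["cx"])/c["fx"],(uv[1]-c["cy"])/c["fy"],1]); return o+v*(z-o[2])/v[2]
def bayR(yaw): return R.from_euler("z",yaw)*R.from_euler("y",-np.radians(32))
E
cat > fit.py <<'E'
from h import *
F=np.array([[-55.5,115,122],[-55.5,-115,122],[55.5,-115,122],[55.5,115,122],[0,60,120],[0,-60,120]])
Ft=np.array([[325.7,222.7],[416.3,234],[428,194.7],[330.7,190.7],[351,207.3],[398.3,214]])
Fs=np.array([[231.8,182.8],[149.8,162],[123.8,170],[217,189.2],[205,182],[158.2,170.4]])
H0=166.6-122*np.cos(np.radians(32))
def bp(p): return bayR(p[2]).apply(F)+[p[0],p[1],H0]
T=np.array([[80,125,32],[80,-125,32],[-80,-125,32],[-80,125,32]])
Tt=np.array([[153.3,167.9],[241.3,182.1],[232.5,237.5],[142.5,222.9]])
Ts=np.array([[418.2,293.6],[313.6,266.4],[331.4,215.5],[428.2,240.9]])
def tp(p): return R.from_euler("z",p[2]).apply(T)+[p[0],p[1],0]
for f,t,s,x0 in((bp,Ft,Fs,(500,-200,0)),(tp,Tt,Ts,(500,250,0))):
  for m in("both","top","scene"):
    r=lambda p:np.r_[(proj("top",f(p))-t).ravel()*(m!="scene"),(proj("scene",f(p))-s).ravel()*(m!="top")]
    q=least_squares(r,x0,loss="soft_l1").x; print(m,q.round(3)); 
    if m=="both": print(r(q).reshape(-1,2).round(1).tolist())
print("bowl",ray("top",(271,247),58),"mugA",ray("top",(272,150),80),"mugB",ray("top",(270,110),80),"jar",ray("top",(215,196),75),"yellow",ray("top",(328,290),25),"turq",ray("top",(410,312),25))
E
python3 fit.py
```

```text
both [ 5.93985e+02 -2.55373e+02 -1.20000e-01]
[[-2.1, 0.8], [-0.2, 0.5], [0.0, -1.5], [0.2, -8.9], [-1.3, -1.8], [0.7, -2.7], [2.5, -3.3], [-1.0, -2.1], [-0.0, -2.6], [0.4, 0.3], [-0.9, -2.0], [-0.6, -1.3]]
top [ 5.89697e+02 -2.55184e+02 -1.06000e-01]
scene [ 6.00171e+02 -2.53270e+02 -1.29000e-01]
both [ 5.69221e+02  2.23162e+02 -1.65000e-01]
[[-0.2, -1.6], [-0.2, -1.5], [-1.5, -0.3], [-1.0, -0.5], [1.0, -0.2], [-1.4, -4.7], [-1.6, -2.1], [-0.5, -1.1]]
top [ 5.66534e+02  2.21104e+02 -1.58000e-01]
scene [ 5.74264e+02  2.25554e+02 -1.47000e-01]
bowl [441.92319636   3.40137713  58.        ] mugA [7.01210737e+02 3.72100881e-01 8.00000000e+01] mugB [813.14943826   5.68190494  80.        ] jar [576.9716569  152.35902128  75.        ] yellow [ 326.60108122 -150.9637209    25.        ] turq [ 267.89931051 -370.90526947   25.        ]
```

```bash
cat > ov.py <<'E'
from h import *
from fit import bp,tp
import sys
def ov(pb,pt,name):
    out=np.zeros((600,800,3),np.uint8)
    H0=166.6-122*np.cos(np.radians(32))
    th=np.linspace(0,2*np.pi,40)
    w=lambda P:bayR(pb[2]).apply(P)+[pb[0],pb[1],H0]
    L=[w([[-55.5,115,122],[-55.5,-115,122],[55.5,-115,122],[55.5,115,122],[-55.5,115,122]])]
    for y in(60,-60):
        L.append(w(np.c_[23*np.cos(th),y+23*np.sin(th),0*th+120]))
        L.append(w([[a,y+b,122] for a,b in((31.5,31.5),(31.5,-31.5),(-31.5,-31.5),(-31.5,31.5),(31.5,31.5))]))
    t=tp(pt); L.append(np.vstack([t,t[:1]]))
    for n,(x,y,W,H),k,(X,Y) in(("top",(305,125,130,130),3,(0,0)),("scene",(95,150,160,110),2.5,(400,0)),("top",(135,155,165,85),2.4,(0,395)),("scene",(305,195,135,110),2.4,(400,300))):
        im=cv2.resize(d[n]["frame"][y:y+H,x:x+W,::-1],None,fx=k,fy=k,interpolation=2)
        for l in L: cv2.polylines(im,[np.int32(np.round(((proj(n,l)-[x,y]+.5)*k)*8))],False,(0,255,0),1,cv2.LINE_AA,3)
        out[Y:Y+im.shape[0],X:X+im.shape[1]]=im[:600-Y,:800-X]
    cv2.imwrite(name,out)
if __name__=="__main__": ov((591.5,-255.2,-.12),(569.2,223.2,-.16),"pics/ov1.png")
E
python3 ov.py >/dev/null
```

```text
(no output)
```

View pics/ov1.png

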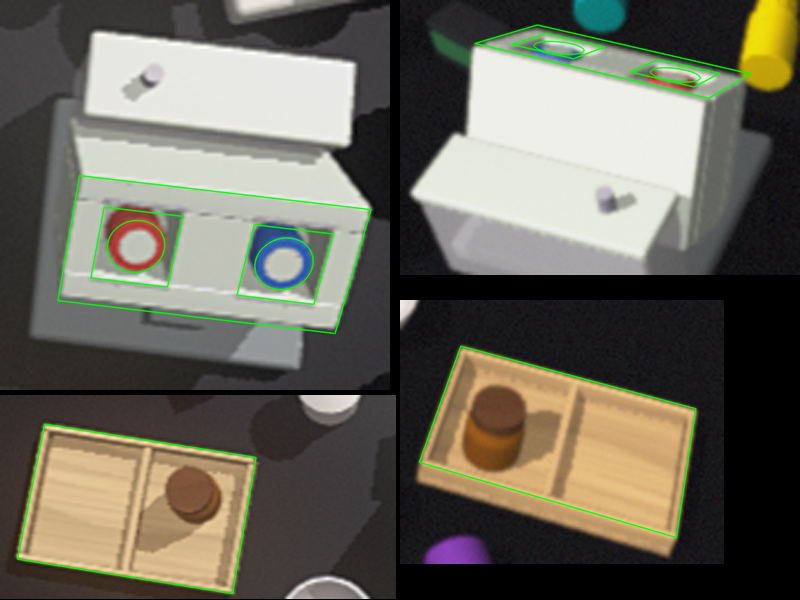

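```bash
cat > g.py <<'E'
from h import *
from workcell import status
H0=166.6-122*np.cos(np.radians(32)); PB=(590.5,-255.2,-.12); PT=(569.2,223.2,-.16)
B=bayR(PB[2]); bay=lambda x,y,z:B.apply([x,y,z])+[PB[0],PB[1],H0]
def cur():
    o=status.get_obs(); return o["ee_pos"],R.from_rotvec(o["orientation"]),o
def down(F,flip):  # tool z = -F.z, tool y = +-F.y
    s=-1 if flip else 1; return F*R.from_matrix(np.array([[-s,0,0],[0,s,0],[0,0,-1]]).T)
def goal(p,Rg):
    c,Rc,o=cur(); print("shift",Rc.inv().apply(p-c).round(1),"turn",(Rc.inv()*Rg).as_rotvec().round(3),"deg",np.degrees((Rc.inv()*Rg).magnitude()).round(1))
def show():
    c,Rc,o=cur(); print("t",o["t"],"pos",c.round(1),"baypos",B.inv().apply(c-[PB[0],PB[1],H0]).round(1),"q",o["qpos"].round(2),"F",o["ft_force"].round(1),"Fbay",B.inv().apply(o["ft_force"]).round(1),"w",round(o["width"],1),"g",round(o["grasp_force"],1))
E
python3 - <<'E'
from g import *
show(); print(cur()[1].as_matrix().round(3)); print(bay(0,60,120))
for f in(0,1): goal(bay(0,60,120+19+40),down(B,f))
E
```

```text
t 0.1 pos [ 179.1 -598.3  241. ] baypos [-217.3 -389.9  345.5] q [-1.3   0.42  1.63  0.    1.09 -0.02] F [ 0. -0.  0.] Fbay [0. 0. 0.] w 87.6 g 0.0
[[ 0.958  0.287 -0.   ]
 [ 0.287 -0.958  0.001]
 [ 0.    -0.001 -1.   ]]
[ 534.54972182 -188.01894527  164.90390381]
shift [ 429.5 -303.6   26.5] turn [-0.756 -0.159 -2.636] deg 157.4
shift [ 429.5 -303.6   26.5] turn [-0.116  0.551  0.4  ] deg 39.6
```

```bash
python3 -m inch '[[[40,-28,2,0,0,0,0],[80,-56,4,0,0,0,0],[120,-85,6,0,0.1,0.05,0],[160,-113,8,-0.02,0.2,0.1,0],[200,-141,10,-0.04,0.3,0.2,0],[240,-170,12,-0.06,0.4,0.3,0],[280,-198,15,-0.1,0.5,0.36,0],[320,-226,18,-0.116,0.551,0.4,0],[360,-254,21,-0.116,0.551,0.4,0],[395,-280,24,-0.116,0.551,0.4,0],[420,-297,26,-0.116,0.551,0.4,0],[429.5,-303.6,26.5,-0.116,0.551,0.4,0],[429.5,-303.6,26.5,-0.116,0.551,0.4,0],[429.5,-303.6,26.5,-0.116,0.551,0.4,0],[429.5,-303.6,26.5,-0.116,0.551,0.4,0]]]'; python3 - <<'E'
from g import *
show(); goal(bay(0,60,120+19+5),down(B,1)); print(down(B,1).as_rotvec())
E
```

```text
t: 1.6
ee_pos: [503.1, -185.4, 215.1]
orientation: [2.981, -0.181, 0.856]
ft_force: [-0.5, -0.6, -0.8]
width: 0.2
grasp_force: 0.0
t 1.6 pos [ 503.1 -185.4  215.1] baypos [-1.000e-01  5.880e+01  1.793e+02] q [-0.47  0.19  2.18  0.68  0.3   0.61] F [-0.5 -0.6 -0.8] Fbay [-0.8 -0.7 -0.5] w 0.2 g 0.0
shift [ 0.1 -1.2 35.3] turn [ 0.002 -0.001 -0.001] deg 0.1
[ 2.98314566 -0.17920384  0.85540325]
```

```bash
python3 -m inch '[[[0,-0.5,10,0,0,0,0],[0,-1,20,0,0,0,0],[0,-1.2,28,0,0,0,0],[0,-1.2,33,0,0,0,0],[0,-1.2,35,0,0,0,0],[0,-1.2,35.5,0,0,0,0],[0,-1.2,36,0,0,0,0],[0,-1.2,36.5,0,0,0,0],[0,-1.2,37,0,0,0,0],[0,-1.2,37.5,0,0,0,0],[0,-1.2,38,0,0,0,0],[0,-1.2,38,0,0,0,0]]]'; python3 - <<'E'
from g import *
show()
E
```

```text
t: 2.8
ee_pos: [523.8, -186.0, 183.0]
orientation: [2.982, -0.179, 0.856]
ft_force: [-0.1, -0.2, 0.4]
width: 0.5
grasp_force: 0.0
t 2.8 pos [ 523.8 -186.   183. ] baypos [  0.3  60.8 141.1] q [-0.45  0.28  2.17  0.85  0.23  0.45] F [-0.1 -0.2  0.4] Fbay [ 0.2 -0.2  0.3] w 0.5 g 0.0
```

```bash
python3 -m inch '[[[0,0,0.5,0,0,0,0],[0,0,1,0,0,0,0],[0,0,1.5,0,0,0,0],[0,0,2,0,0,0,0],[0,0,2.5,0,0,0,0],[0,0,3,0,0,0,0],[0,0,3.5,0,0,0,0],[0,0,4,0,0,0,0],[0,0,4.5,0,0,0,0],[0,0,5,0,0,0,0],[0,0,5.5,0,0,0,0],[0,0,6,0,0,0,0]]]'; python3 - <<'E'
from g import *
show()
E
```

```text
t: 4.0
ee_pos: [526.9, -186.3, 177.9]
orientation: [2.982, -0.179, 0.856]
ft_force: [-2.1, 0.8, 4.7]
width: 0.4
grasp_force: 2.6
t 4.0 pos [ 526.9 -186.3  177.9] baypos [  0.3  60.8 135.1] q [-0.45  0.3   2.16  0.88  0.22  0.42] F [-2.1  0.8  4.7] Fbay [0.6 0.6 5.1] w 0.4 g 2.6
```

```bash
python3 -m inch '[[[0,0,0.5,0,0,0,0],[0,0,1,0,0,0,0],[0,0,1.5,0,0,0,0],[0,0,2,0,0,0,0],[0,0,2.5,0,0,0,0],[0,0,2.5,0,0,0,0]]]'; python3 - <<'E'
from g import *
show()
E
python3 -m inch '[[[0,0,0.5,0,0,0,0],[0,0,1,0,0,0,0],[0,0,1.5,0,0,0,0],[0,0,2,0,0,0,0],[0,0,2.5,0,0,0,0],[0,0,2.5,0,0,0,0]]]'; python3 - <<'E'
from g import *
show()
E
```

```text
t: 4.6
ee_pos: [528.1, -186.3, 176.0]
orientation: [2.982, -0.179, 0.856]
ft_force: [-4.5, 1.4, 6.5]
width: 0.6
grasp_force: 3.7
t 4.6 pos [ 528.1 -186.3  176. ] baypos [  0.3  61.  132.9] q [-0.45  0.3   2.16  0.9   0.22  0.4 ] F [-4.5  1.4  6.5] Fbay [-0.5  0.9  8. ] w 0.6 g 3.7
t: 5.2
ee_pos: [529.4, -186.4, 173.9]
orientation: [2.982, -0.179, 0.856]
ft_force: [-3.4, 1.4, 6.8]
width: 0.3
grasp_force: 4.0
t 5.2 pos [ 529.4 -186.4  173.9] baypos [  0.3  61.  130.4] q [-0.45  0.31  2.16  0.91  0.22  0.39] F [-3.4  1.4  6.8] Fbay [0.6 1.  7.6] w 0.3 g 4.0
```

```bash
python3 -m inch '[[[0,0,0.5,0,0,0,0],[0,0,1,0,0,0,0],[0,0,1.5,0,0,0,0],[0,0,1.5,0,0,0,0]]]'; python3 - <<'E'
from g import *
show()
E
python3 -m inch '[[[0,0,-1.5,0,0,0,0],[0,0,-3,0,0,0,0],[0,0,-4.5,0,0,0,0],[0,0,-6,0,0,0,0],[0,0,-8,0,0,0,0],[0,0,-10,0,0,0,0],[0,0,-12,0,0,0,0],[0,0,-15,0,0,0,0],[0,0,-18,0,0,0,0],[0,0,-18,0,0,0,0]]]'; python3 - <<'E'
from g import *
show()
E
```

```text
t: 5.6
ee_pos: [530.2, -186.6, 172.7]
orientation: [2.982, -0.179, 0.857]
ft_force: [-4.0, 2.0, 6.8]
width: 0.5
grasp_force: 4.1
t 5.6 pos [ 530.2 -186.6  172.7] baypos [  0.3  60.9 129. ] q [-0.45  0.31  2.16  0.92  0.22  0.38] F [-4.   2.   6.8] Fbay [0.  1.5 8. ] w 0.5 g 4.1
t: 6.6
ee_pos: [520.7, -185.6, 188.0]
orientation: [2.982, -0.179, 0.856]
ft_force: [-3.7, 2.8, 4.7]
width: 0.6
grasp_force: 3.1
t 6.6 pos [ 520.7 -185.6  188. ] baypos [  0.4  60.7 147. ] q [-0.46  0.27  2.17  0.82  0.24  0.48] F [-3.7  2.8  4.7] Fbay [-0.9  2.3  6.1] w 0.6 g 3.1
```

```bash
python3 -m inch '[[[0,0,-3,0,0,0,0],[0,0,-7,0,0,0,0],[0,0,-11,0,0,0,0],[0,0,-15,0,0,0,0],[0,0,-19,0,0,0,0],[0,0,-23,0,0,0,0],[0,0,-27,0,0,0,0],[0,0,-31,0,0,0,0],[0,0,-35,0,0,0,0],[0,0,-40,0,0,0,0],[0,0,-45,0,0,0,100],[0,0,-52,0,0,0,100],[0,0,-58,0,0,0,100],[0,0,-58,0,0,0,100],[0,0,-58,0,0,0,100],[0,0,-58,0,0,0,100],[0,0,-58,0,0,0,100],[0,0,-58,0,0,0,100]]]'; python3 - <<'E'
from g import *
from workcell import optics
show(); goal(bay(0,60,144),down(B,1))
c=np.zeros((400,800,3),np.uint8)
e={n:optics.get_image(n) for n in("top","scene")}; pickle.dump(e,open("im1.pkl","wb"))
c[:390,:390]=cv2.resize(e["top"]["frame"][125:255,305:435,::-1],None,fx=3,fy=3,interpolation=2); c[:400,400:]=cv2.resize(e["scene"]["frame"][100:260,95:255,::-1],None,fx=2.5,fy=2.5,interpolation=2)
cv2.imwrite("pics/p6.png",c)
E
```

```text
t: 8.4
ee_pos: [490.3, -181.9, 236.5]
orientation: [2.982, -0.179, 0.855]
ft_force: [0.1, -0.3, 0.3]
width: 60.9
grasp_force: 0.0
t 8.4 pos [ 490.3 -181.9  236.5] baypos [1.000e-01 6.080e+01 2.044e+02] q [-0.48  0.13  2.19  0.59  0.34  0.7 ] F [ 0.1 -0.3  0.3] Fbay [ 0.3 -0.3  0.2] w 60.9 g 0.0
shift [-0.1  0.8 60.4] turn [ 0.001 -0.     0.   ] deg 0.1
```

View pics/p6.png

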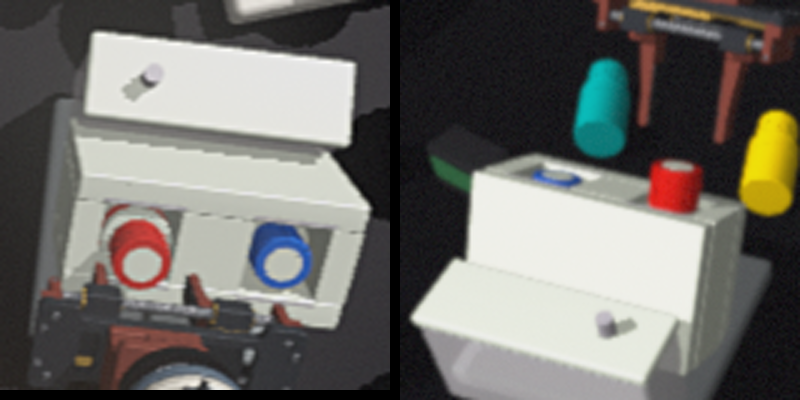

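```bash
python3 - <<'E'
from g import *
for z in(154,156): print(proj("top",[bay(0,60,z)]),proj("scene",[bay(0,60,z)]))
print(proj("scene",[bay(0,65,156),bay(5,60,156)]))
e=pickle.load(open("im1.pkl","rb"))
for n in e:
    f=e[n]["frame"].astype(int); m=(f[:,:,0]>130)&(f[:,:,1]<70)&(f[:,:,2]<70)
    v,u=np.nonzero(m); print(n,u.min(),u.max(),v.min(),v.max(),len(u))
E
```

```text
[[351.29186029 212.81289657]] [[206.36222017 164.86397782]]
[[351.39121436 213.16967603]] [[206.46444599 164.02876922]]
[[208.46625578 164.47937612]
 [205.61145316 164.38177172]]
top 343 361 199 220 177
scene 194 229 96 184 266
```

```bash
python3 -m inch '[[[0,0,0,0,0,0,100],[0,0.4,0,0,0,0,100],[0,0.4,10,0,0,0,100],[0,0.4,20,0,0,0,100],[0,0.4,30,0,0,0,100],[0,0.4,40,0,0,0,100],[0,0.4,48,0,0,0,100],[0,0.4,54,0,0,0,100],[0,0.4,58,0,0,0,100],[0,0.4,60,0,0,0,100],[0,0.4,60,0,0,0,100]]]'; python3 - <<'E'
from g import *
show()
E
python3 -m inch '[[[0,0,0,0,0,0,45],[0,0,0,0,0,0,45],[0,0,0,0,0,0,45],[0,0,0,0,0,0,45],[0,0,0,0,0,0,45],[0,0,0,0,0,0,45],[0,0,0,0,0,0,45],[0,0,0,0,0,0,45],[0,0,0,0,0,0,45],[0,0,0,0,0,0,45]]]'; python3 - <<'E'
from g import *
show()
E
```

```text
t: 9.6
ee_pos: [521.9, -186.2, 185.9]
orientation: [2.982, -0.179, 0.856]
ft_force: [0.4, -0.2, 0.3]
width: 87.9
grasp_force: 0.0
t 9.6 pos [ 521.9 -186.2  185.9] baypos [  0.3  60.3 144.5] q [-0.46  0.28  2.17  0.83  0.24  0.47] F [ 0.4 -0.2  0.3] Fbay [ 0.5 -0.1  0. ] w 87.9 g 0.0
t: 10.6
ee_pos: [522.0, -186.4, 186.1]
orientation: [2.981, -0.179, 0.856]
ft_force: [-0.2, -1.7, 1.3]
width: 45.8
grasp_force: 29.9
t 10.6 pos [ 522.  -186.4  186.1] baypos [  0.5  60.1 144.6] q [-0.46  0.28  2.17  0.83  0.24  0.47] F [-0.2 -1.7  1.3] Fbay [ 0.7 -1.8  1.1] w 45.8 g 29.9
```

```bash
python3 -m inch '[[[0,0,-2,0,0,0,30],[0,0,-4,0,0,0,30],[0,0,-8,0,0,0,30],[0,0,-12,0,0,0,30],[0,0,-16,0,0,0,30],[0,0,-20,0,0,0,30]]]'; python3 - <<'E'
from g import *
show()
E
```

```text
t: 11.2
ee_pos: [511.1, -184.7, 203.2]
orientation: [2.982, -0.179, 0.856]
ft_force: [2.5, -1.1, -1.6]
width: 46.1
grasp_force: 29.9
t 11.2 pos [ 511.1 -184.7  203.2] baypos [  0.2  60.4 165. ] q [-0.46  0.23  2.18  0.73  0.27  0.56] F [ 2.5 -1.1 -1.6] Fbay [ 1.4 -0.8 -2.8] w 46.1 g 29.9
```

```bash
python3 -m inch '[[[0,0,-6,0,0,0,30],[0,0,-14,0,0,0,30],[0,0,-22,0,0,0,30],[0,0,-30,0,0,0,30],[0,0,-38,0,0,0,30],[0,0,-46,0,0,0,30],[0,0,-54,0,0,0,30],[0,0,-62,0,0,0,30],[0,0,-70,0,0,0,30],[0,0,-78,0,0,0,30],[0,0,-86,0,0,0,30],[0,0,-94,0,0,0,30],[0,0,-98,0,0,0,30],[0,0,-98,0,0,0,30]]]'; python3 - <<'E'
from g import *
show()
TR=R.from_euler("z",PT[2]); tw=TR.apply([0,62.5-1.75+0,0])+[PT[0],PT[1],0]; print("tray guess",tw)
for z in (60,):
  for yaw in(PT[2],PT[2]+np.pi/2,PT[2]+.4): 
    print(yaw); goal(np.r_[tw[:2],7+108.6+z],down(R.from_euler("z",yaw),1))
E
```

```text
t: 12.6
ee_pos: [459.7, -178.7, 286.6]
orientation: [2.981, -0.179, 0.857]
ft_force: [-0.6, -0.4, -1.8]
width: 45.6
grasp_force: 29.9
t 12.6 pos [ 459.7 -178.7  286.6] baypos [  0.6  60.3 263.2] q [-0.51 -0.01  2.2   0.46  0.47  0.82] F [-0.6 -0.4 -1.8] Fbay [-1.4 -0.4 -1.3] w 45.6 g 29.9
tray guess [578.87858105 283.17405747   0.        ]
-0.16
shift [  -5.4 -473.   126.8] turn [-0.01  -0.56   0.039] deg 32.2
1.4107963267948966
shift [  -5.4 -473.   126.8] turn [ 0.429 -0.444 -1.487] deg 92.3
0.24000000000000002
shift [  -5.4 -473.   126.8] turn [ 0.102 -0.554 -0.351] deg 38.0
```

```bash
python3 - <<'E'
from g import *
c,Rc,o=cur(); tw=np.array([578.9,283.2]); Rg=down(R.from_euler("z",PT[2]),1)
goal(np.r_[tw,290],Rg); print("up 10 world:",Rc.inv().apply([0,0,10]).round(2), "left10", Rc.inv().apply([0,10,0]).round(2))
E
```

```text
shift [  55.4 -472.8   29.9] turn [-0.01  -0.56   0.039] deg 32.2
up 10 world: [ 5.31  0.02 -8.47] left10 [-1.01 -9.93 -0.65]
```

```bash
python3 -m inch '[[[1,-5,0,0,-0.01,0,30],[2,-15,1,0,-0.04,0,30],[4,-33,2,0,-0.08,0,30],[7,-57,4,0,-0.13,0.01,30],[10,-85,5,0,-0.18,0.01,30],[14,-118,7,0,-0.23,0.02,30],[18,-151,10,0,-0.28,0.02,30],[22,-184,12,0,-0.33,0.02,30],[25,-217,14,-0.01,-0.38,0.03,30],[29,-250,16,-0.01,-0.43,0.03,30],[33,-283,18,-0.01,-0.48,0.03,30],[37,-316,20,-0.01,-0.52,0.04,30],[41,-349,22,-0.01,-0.55,0.04,30],[44,-378,24,-0.01,-0.56,0.039,30],[47.5,-406,26,-0.01,-0.56,0.039,30],[50.5,-430,27,-0.01,-0.56,0.039,30],[53,-449,28.5,-0.01,-0.56,0.039,30],[54.5,-463,29.5,-0.01,-0.56,0.039,30],[55.4,-472.8,29.9,-0.01,-0.56,0.039,30],[55.4,-472.8,29.9,-0.01,-0.56,0.039,30]]]'; python3 - <<'E'
from g import *
from workcell import optics
show(); goal(np.r_[578.9,283.2,145],down(R.from_euler("z",PT[2]),1))
e={n:optics.get_image(n) for n in("top","scene")}; pickle.dump(e,open("im2.pkl","wb"))
c=np.zeros((600,800,3),np.uint8)
c[:600,:400]=cv2.resize(e["top"]["frame"][125:275,120:220,::-1],None,fx=4,fy=4,interpolation=2); c[:,400:]=cv2.resize(e["scene"]["frame"][125:305,335:455,::-1],(400,600),interpolation=2)
cv2.imwrite("pics/p7.png",c)
E
```

```text
t: 14.6
ee_pos: [579.0, 284.0, 289.2]
orientation: [-3.131, 0.25, 0.001]
ft_force: [-0.7, -0.1, -2.4]
width: 45.7
grasp_force: 29.9
t 14.6 pos [579.  284.  289.2] baypos [ 55.4 534.  232. ] q [0.44 0.41 1.54 0.   1.2  2.17] F [-0.7 -0.1 -2.4] Fbay [-1.9 -0.2 -1.7] w 45.7 g 29.9
shift [1.000e-01 9.000e-01 1.442e+02] turn [-0.     0.001  0.001] deg 0.1
```

View pics/p7.png

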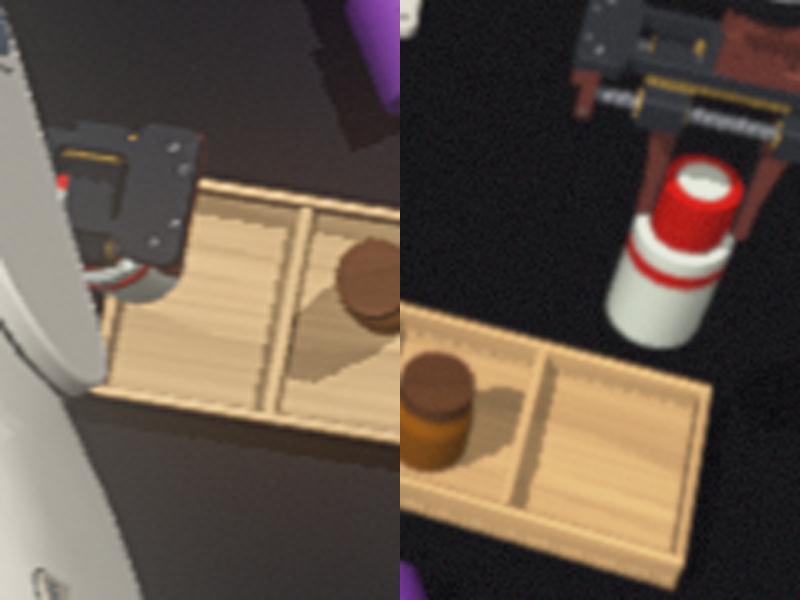

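```bash
python3 - <<'E'
from g import *
p=np.array([579,284,289.2]); print(proj("scene",[p+[0,0,11.5],p-[0,0,28.5],p-[0,0,108.6]]))
for tx,ty in((3,0),(0,3)): 
    Q=R.from_euler("xy",[tx,ty],degrees=True); print(proj("scene",[p+Q.apply([0,0,11.5]),p+Q.apply([0,0,-108.6])]))
E
```

```text
[[426.23391301 177.41312582]
 [421.00782553 191.64221512]
 [411.531767   217.44271761]]
[[425.91484004 177.3777747 ]
 [414.251498   217.77486319]]
[[426.24652707 177.63412632]
 [411.48115573 215.40651464]]
```

```bash
python3 -m inch '[[[0,0.9,8,0,0,0,30],[0,0.9,20,0,0,0,30],[0,0.9,34,0,0,0,30],[0,0.9,48,0,0,0,30],[0,0.9,62,0,0,0,30],[0,0.9,76,0,0,0,30],[0,0.9,90,0,0,0,30],[0,0.9,104,0,0,0,30],[0,0.9,118,0,0,0,30],[0,0.9,130,0,0,0,30],[0,0.9,142,0,0,0,30],[0,0.9,152,0,0,0,30],[0,0.9,160,0,0,0,30],[0,0.9,164,0,0,0,30],[0,0.9,167,0,0,0,30],[0,0.9,167,0,0,0,30]]]'; python3 - <<'E'
from g import *
show()
E
python3 -m inch '[[[0,0,0.5,0,0,0,30],[0,0,1,0,0,0,30],[0,0,1.5,0,0,0,30],[0,0,2,0,0,0,30],[0,0,2.5,0,0,0,30],[0,0,3,0,0,0,30],[0,0,3.5,0,0,0,30],[0,0,4,0,0,0,30],[0,0,4,0,0,0,30]]]'; python3 - <<'E'
from g import *
show()
E
```

```text
t: 16.3
ee_pos: [578.6, 282.4, 122.4]
orientation: [-3.131, 0.251, 0.001]
ft_force: [0.1, 1.1, -1.6]
width: 45.8
grasp_force: 29.9
t 16.3 pos [578.6 282.4 122.4] baypos [-33.2 532.3  90.6] q [0.44 0.6  1.66 0.   0.89 2.17] F [ 0.1  1.1 -1.6] Fbay [-0.9  1.1 -1.3] w 45.8 g 29.9
t: 17.2
ee_pos: [579.4, 282.4, 120.3]
orientation: [-3.131, 0.251, -0.001]
ft_force: [-1.8, -3.5, 11.3]
width: 45.8
grasp_force: 30.0
t 17.2 pos [579.4 282.4 120.3] baypos [-33.6 532.4  88.4] q [ 0.44  0.6   1.66 -0.    0.89  2.17] F [-1.8 -3.5 11.3] Fbay [ 4.9 -3.7 10.3] w 45.8 g 30.0
```

```bash
python3 - <<'E'
from g import *
from workcell import optics
show()
e={n:optics.get_image(n) for n in("top","scene")}; pickle.dump(e,open("im3.pkl","wb"))
c=np.zeros((600,800,3),np.uint8)
s=e["scene"]["frame"][170:310,340:440,::-1]
im=cv2.resize(s,None,fx=4.28,fy=4.28,interpolation=2)[:600]
p=cur()[0]; th=np.linspace(0,2*np.pi,40)
for z,r in((131.8-5+5,23),(91.8,23),(11.8,29),(7,29)):
    q=proj("scene",np.c_[p[0]+r*np.cos(th),p[1]+r*np.sin(th),0*th+z])
    cv2.polylines(im,[np.int32((q-[340,170]+.5)*4.28*8)],False,(0,255,0),1,cv2.LINE_AA,3)
c[:im.shape[0],400:400+im.shape[1]]=im[:,:400]
c[:599,:400]=cv2.resize(s,None,fx=4.28,fy=4.28,interpolation=2)[:599,:400]
cv2.imwrite("pics/p8.png",c)
E
```

```text
t 17.2 pos [579.4 282.4 120.3] baypos [-33.6 532.4  88.4] q [ 0.44  0.6   1.66 -0.    0.89  2.17] F [-1.8 -3.5 11.3] Fbay [ 4.9 -3.7 10.3] w 45.8 g 30.0
```

View pics/p8.png

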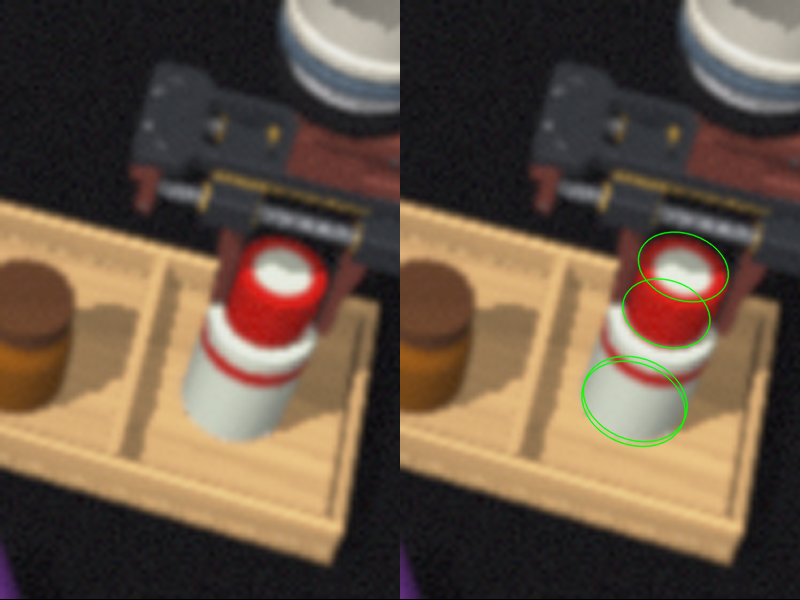

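```bash
python3 -m inch '[[[0,0,-0.5,0,0,0,30],[0,0,-1,0,0,0,30],[0,0,-1,0,0,0,30]]]'; python3 - <<'E'
from g import *
show()
E
```

```text
t: 17.6
ee_pos: [579.1, 282.4, 120.3]
orientation: [-3.131, 0.251, -0.0]
ft_force: [-1.4, -2.6, 7.6]
width: 45.4
grasp_force: 30.0
t 17.6 pos [579.1 282.4 120.3] baypos [-33.9 532.4  88.6] q [0.44 0.6  1.66 0.   0.89 2.17] F [-1.4 -2.6  7.6] Fbay [ 3.1 -2.8  7.1] w 45.4 g 30.0
```

```bash
python3 -m inch '[[[0,0,-0.5,0,0,0,30],[0,0,-1,0,0,0,30],[0,0,-1,0,0,0,30],[0,0,-1,0,0,0,52],[0,0,-1,0,0,0,54],[0,0,-1,0,0,0,56],[0,0,-1,0,0,0,60],[0,0,-1,0,0,0,70],[0,0,-1,0,0,0,85],[0,0,-1,0,0,0,100],[0,0,-1,0,0,0,100],[0,0,-1,0,0,0,100],[0,0,-1,0,0,0,100],[0,0,-1,0,0,0,100]]]'; python3 - <<'E'
from g import *
show()
E
```

```text
t: 19.0
ee_pos: [578.6, 282.4, 120.5]
orientation: [-3.131, 0.251, 0.001]
ft_force: [0.4, -0.4, 0.1]
width: 87.7
grasp_force: 0.0
t 19.0 pos [578.6 282.4 120.5] baypos [-34.2 532.4  89. ] q [0.44 0.6  1.66 0.   0.89 2.17] F [ 0.4 -0.4  0.1] Fbay [ 0.4 -0.3 -0.2] w 87.7 g 0.0
```

Released cleanly; now straight up and a final look.

```bash
python3 -m inch '[[[0,0,-5,0,0,0,100],[0,0,-12,0,0,0,100],[0,0,-22,0,0,0,100],[0,0,-35,0,0,0,100],[0,0,-50,0,0,0,100],[0,0,-70,0,0,0,100],[0,0,-95,0,0,0,100],[0,0,-120,0,0,0,100],[0,0,-145,0,0,0,100],[0,0,-165,0,0,0,100],[0,0,-180,0,0,0,100],[0,0,-190,0,0,0,100],[0,0,-190,0,0,0,100],[0,0,-190,0,0,0,100],[0,0,-190,0,0,0,100],[0,0,-190,0,0,0,100]]]'; python3 - <<'E'
from g import *
from workcell import optics
show()
e={n:optics.get_image(n) for n in("top","scene")}
c=np.zeros((600,800,3),np.uint8)
c[:300,:400]=cv2.resize(e["top"]["frame"][:,:,::-1],(400,300),interpolation=3); c[:300,400:]=cv2.resize(e["scene"]["frame"][:,:,::-1],(400,300),interpolation=3)
c[300:,400:]=cv2.resize(e["scene"]["frame"][180:300,290:450,::-1],(400,300)); c[300:,:400]=cv2.resize(e["scene"]["frame"][140:260,100:260,::-1],(400,300))
cv2.imwrite("pics/p9.png",c)
E
```

```text
t: 20.6
ee_pos: [578.4, 282.2, 309.3]
orientation: [3.131, -0.251, -0.004]
ft_force: [-0.6, 0.4, -0.5]
width: 87.7
grasp_force: 0.0
t 20.6 pos [578.4 282.2 309.3] baypos [ 65.7 532.1 249.2] q [0.44 0.39 1.52 0.   1.24 2.17] F [-0.6  0.4 -0.5] Fbay [-0.8  0.3 -0. ] w 87.7 g 0.0
```

View pics/p9.png

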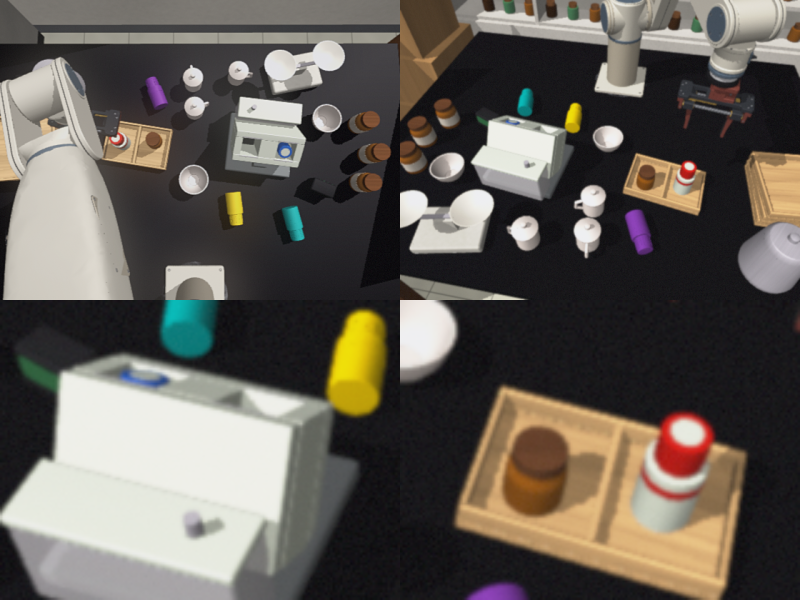

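The red-capped cartridge stands upright in the empty compartment (about (685,475) in the lower right crop). The blue one is still latched at (145,378), the red bay is empty, and nothing else has moved.

```bash
python3 -c "
from workcell import ctrl
print(ctrl.close_job())"
```

```text
the job is handed in; nothing more can be done
None
```

The job is done and handed in: I pressed the spent red-capped cartridge free, drew it out by its cap and stood it upright in the tray's empty compartment, with the blue one still latched and nothing else visibly moved, in about 21 s of robot time.

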